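# Close the stir-bar tray: tongue under the lip, then down flat

### The arm

A 6-joint arm with a two-finger parallel gripper is mounted at the origin on a cart in front of the work surface, level with it; the furniture and walls round the work are solid. World frame = base frame: x ahead of the robot, y to its left, z up, the work surface at z = 0. Lengths are in mm, angles in rad, forces in N, time in s.
With the tool pointing down it reaches from about 400 to 925 mm from the base axis. Payload 12.5 kg.
Tool frame: the origin (TCP) lies midway between the tips of the shut fingers; the grasp point (between the pads) lies env.grasp_offset behind it (env.grasp_offset is the distance from the TCP to the grasp point, in mm); x points along the fingers, y is the direction in which the jaws open and shut, and the axes are right-handed (so a half turn about x gives the same grasp; the last joint's range is limited). The gripper opens to 95 mm and grips with 3 to 60 N. Pads are 20 mm wide; open, the fingers measure 119 mm over their backs; the gripper's body (75 mm by 180 mm) begins 59 mm behind the grasp point.
Start: joints at [1.044, 0.491, 1.559, -0, 1.092, -0.106], TCP at [255.293, 570.502, 214.661] pointing down, gripper open.
Joint ranges: [-3.1, 3.1], [-0.84, 2.19], [0.05, 2.79], [-1.13, 4.28], [0.06, 2.93], [-2.69, 2.69]. Speed limits (rad/s): [2.22, 2.22, 2.79, 3.14, 3.14, 3.14].

### API

Orientations are given as [roll, pitch, yaw] about the fixed x, y, z axes, in that order (R = Rz(yaw) Ry(pitch) Rx(roll)).
In Python, from cell import env gives the robot as it stands.
- The arm moves only by the tool apply_moves, never from a script. Its arguments are lists of equal length, an entry for each row: "offset": the shift along the world's x, y, z in units of 25 mm (1.0 is 25 mm), a list of three; "yaw": the turn about the world's z in units of 6 degrees (1.0 is 6 degrees); "jaw": the closure, from -1 (fully open) to 1 (shut), so that 0 is half open. A call has 1 to 20 rows; each row is the pose to reach, as a shift and turn from the pose measured when the call began; what a row does not reach only later rows make up. A row lasts 1/8 s, in which the tool goes at most 62.5 mm and 10.7 degrees, less where a joint would pass 70% of its speed; a pose out of reach is approached as far as the arm can. A call with a gripper value outside its range is refused whole. The fingers move at their own pace and stop on an object; the grip force is fixed at half the most. Time passes only in rows, so rows that repeat a pose let the fingers close. It gives the time, the measured TCP pose, the force and the opening at its end, in the units of the state.
- env.state(): the state, without advancing time (a new reading comes with each control period).
- env.read_camera(name): name is "scene" or "top" or "wrist"; returns a dict with "frame" (400x640x3 uint8, red, green, blue), "fx", "fy", "cx", "cy" (pixels), "xyz" and "rotation" of the camera in the world; the wrist camera has in their place "hand_eye" (4x4, takes a point from camera to tool coordinates, whose origin is the TCP and whose axes are the tool frame's). Camera axes: x right, y down, z forward; pixel columns grow to the right and rows downward; lengths in mm; the calibration is good to about 2 mm. A picture is of the moment at which its call begins: read the wrist's pose just before it. There is no depth.
- env.job_done(): hands the job in, once; it reports no verdict.
The state is a dict: "t": time; "joints": joint angles; "qvel": joint speeds; "tau": joint torques, N m; "eef_pos": TCP position; "tcp_rot": TCP orientation; "ft_force": force on the tool from outside, world axes, zero at the start; "moment": the same for the moment, N m; "opening": opening from 0.0 (shut) to 1.0 (fully open).
Only numpy, scipy, OpenCV 4.12 (cv2) and the standard library are available. Lean on these libraries where they do the work, as an engineer would, in place of code of your own. Each camera call takes 0.05 s, during which the arm holds its last target.

### The job

Close the stir-bar tray with the cover that fits it, the one with a narrow tongue at one end: hold it tilted, push the tongue in under the tray's overhanging lip, then turn the cover down so that it lies flat and fully home in the tray's pocket, and let go. Leave the square cover where it lies.

Things in the scene. Friction and masses are not known exactly. Their poses are not given: they have to be found in the camera images.
- tray: Grey open tray 144 (x) x 102 (y) mm, fixed; white stir bars in a well in its middle. Origin: centre of underside; x to its lip end, away from the robot within 0.3 rad. Pocket: x -64 to +64, y -43 to +43 mm, seating ledge at z = 20 mm; well (x -38 to +30, y -27 to +27) deeper. Side walls reach z = 28 mm, wall at the -x end 32 mm. A central cover's origin lies at x = 0, y = 0, z = 20 mm.
- tray_lip (a point): Middle of the lower free edge of the lip (tray x = 42, y = 0, z = 34 mm; axes as the tray's). The lip is a bare aluminium strip 5 mm thick, top at z = 39 mm, over the pocket's whole +x end, x = 42 to 72 mm. A level cover cannot go in under it; one tilted 10 to 25 degrees, tongue low, can.
- cover: Loose dark steel plate 5 mm thick, 0.1 to 0.2 kg. Origin: centre of underside; x to the tongue, z up. Main part x -56 to +32, 72 mm wide; tongue x +32 to +56, 56 mm wide. Grey grip: 20 x 20 mm post at x = -12, y = 0, up to z = 45 mm, near the centre of mass. Starts flat on the worktop left or right of the tray, tongue away from the robot within 0.3 rad.
- cover_tongue (a point): Middle of the lower edge of the tongue's end: cover x = +56, y = 0, z = 0 mm; axes as the cover's.
- square_cover: Loose dark steel plate of another tray, 100 x 100 x 5 mm, no tongue, the same grey grip (20 x 20 mm, to z = 45 mm) at its centre. Origin: centre of underside. Starts flat on the worktop on the other side of the tray from the cover. Too wide for this tray; to be left alone.
Things that resemble listed ones, but are neither listed nor needed, are in the scene too. Leave any pink, purple or red look-alike of the cover alone.

How it is judged:
By the outcome, as a careful person would: the job done as asked, in the order asked, and still so for the second after the job is handed in, with the robot touching nothing.
It also fails if it takes over 42 s, if anything falls off the work surface, if the arm or the gripper's body presses on something with over 40 N, if the wrist force passes 120 N, or if a joint passes its speed limit or range.

## Working session

There is one attempt and no reset: what is moved stays moved. The work goes in short steps, Python scripts to look and compute and a tool call to move; the robot and the scene stay as the last step left them, time stands still between calls to the robot, and variables do not carry over. Pictures are saved under pics/ and viewed, and the job is handed in when it is done.

Besides the shell and the picture viewer there is one more tool, called after "Emit:" in YAML: its name, and indented under it one key for each argument. apply_moves: Moves the arm, as the interface text tells. Its arguments: {"type":"object","properties":{"offset":{"type":"array"},"yaw":{"type":"array"},"jaw":{"type":"array"}},"required":["offset","yaw","jaw"]}

```bash
ls; mkdir -p pics; cat > h.py <<'E'
import numpy as np, cv2
from scipy.spatial.transform import Rotation as R
from cell import env
def cam(name):
    s=env.state(); c=env.read_camera(name)
    K=np.array([[c['fx'],0,c['cx']],[0,c['fy'],c['cy']],[0,0,1.]])
    if name=='wrist':
        Rt=rot(s['tcp_rot']); H=np.array(c['hand_eye']); 
        Rc=Rt@H[:3,:3]; t=Rt@H[:3,3]+np.array(s['eef_pos'])
    else:
        Rc=rot(c['rotation']); t=np.array(c['xyz'])
    return c['frame'],K,Rc,t
def rot(r):
    r=np.array(r,float)
    return r if r.shape==(3,3) else R.from_euler('xyz',r).as_matrix()
def px2w(uv,z,K,Rc,t):
    uv=np.atleast_2d(np.array(uv,float)); d=np.c_[(uv[:,0]-K[0,2])/K[0,0],(uv[:,1]-K[1,2])/K[1,1],np.ones(len(uv))]@Rc.T
    return t+d*((z-t[2])/d[:,2])[:,None]
def w2px(p,K,Rc,t):
    q=(np.atleast_2d(p)-t)@Rc; q=q@K.T; return q[:,:2]/q[:,2:]
def save(n,f): cv2.imwrite('pics/'+n,cv2.cvtColor(f,cv2.COLOR_RGB2BGR))
E
python3 - <<'E'
from h import *
print(env.state(), env.grasp_offset)
for n in ('scene','top','wrist'):
    f,K,Rc,t=cam(n); save(n+'0.png',f); print(n,K[0],K[1],t,Rc.round(3).tolist())
    np.savez('pics/'+n+'0.npz',f=f,K=K,Rc=Rc,t=t)
E
```

```text
pics
{'t': 0.0, 'joints': array([ 1.04441295e+00,  4.91588690e-01,  1.55945211e+00,  2.79096069e-05,
        1.09170748e+00, -1.05593565e-01]), 'qvel': array([-0.00047157, -0.00045495,  0.00098746, -0.00020336, -0.00075133,
       -0.00140293]), 'tau': array([ 4.83063650e-04, -6.12658167e+01, -2.58181876e+01,  6.93333079e-02,
        4.81822772e-02, -1.03505884e-04]), 'eef_pos': array([255.14596718, 570.27877055, 214.04273782]), 'tcp_rot': array([-1.69780576,  1.56964044, -2.11860845]), 'ft_force': array([ 0.47061443, -0.55037402, -0.25440638]), 'moment': array([0.04543314, 0.03979221, 0.02048965]), 'opening': 1.004135724556763} 18.8
scene [460.11893845   0.         318.76874918] [  0.         460.11893845 199.73251393] [-124.22441698 -281.92720807  970.14657625] [[0.427, -0.698, 0.575], [-0.904, -0.321, 0.281], [-0.012, -0.64, -0.768]]
top [431.37144608   0.         318.94253705] [  0.         431.37144608 193.44642486] [ 410.01149166   69.17609881 1045.05490456] [[-0.023, -0.99, 0.139], [-1.0, 0.023, -0.001], [-0.002, -0.139, -0.99]]
wrist [360.60210353   0.         309.81875483] [  0.         360.60210353 204.59249467] [189.84408076 600.36264191 383.97887168] [[0.409, 0.882, 0.235], [0.913, -0.395, -0.105], [0.0, 0.258, -0.966]]
```

View pics/scene0.png

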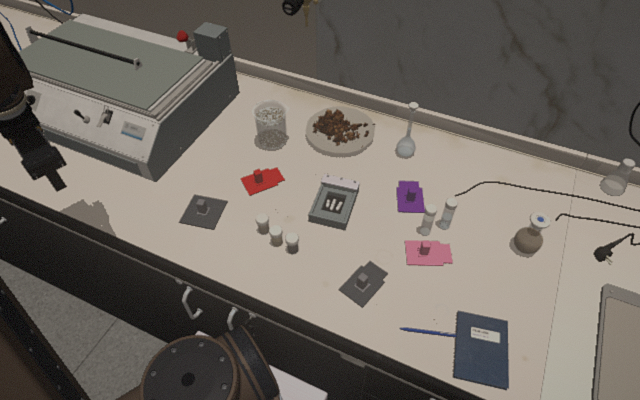

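View pics/top0.png

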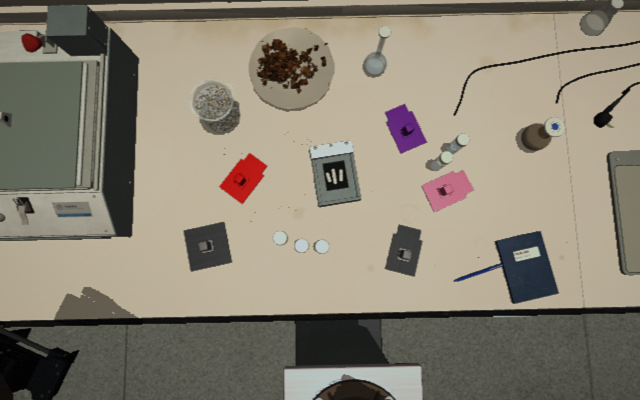

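View pics/wrist0.png

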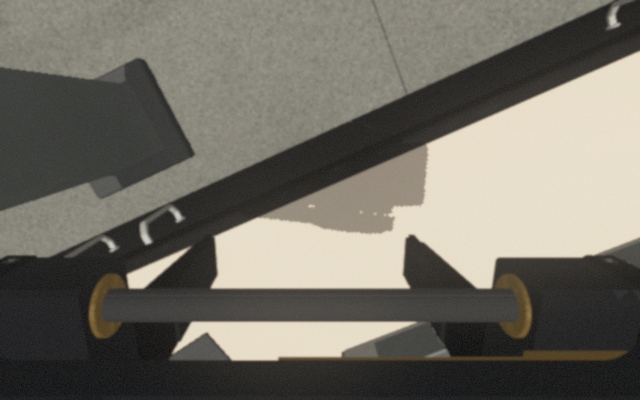

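Candidates in the top view for "the cover": 
- dark plate at (405,250), with a narrower end pointing away from the robot
- dark square plate at (208,246)
- red (243,178), purple (405,129) and pink (447,190) look-alikes, to be left alone

By the description it is the one at (405,250). I'll check that in a close crop.

```bash
python3 - <<'E'
from h import *
d=np.load('pics/top0.npz'); f=d['f']
a=cv2.resize(f[215:285,370:440],None,fx=5.5,fy=5.5,interpolation=cv2.INTER_CUBIC)
b=cv2.resize(f[135:210,297:372],(385,385),interpolation=cv2.INTER_CUBIC)
save('crop1.png',np.hstack([a,b]))
for (u,v),z in [((405,250),45),((330,150),39),((345,205),32),((208,246),45)]: print(px2w([u,v],z,d['K'],d['Rc'],d['t']).round())
E
```

```text
[[ 415. -127.   45.]]
[[655.  39.  39.]]
[[523.   7.  32.]]
[[434. 326.  45.]]
```

View pics/crop1.png

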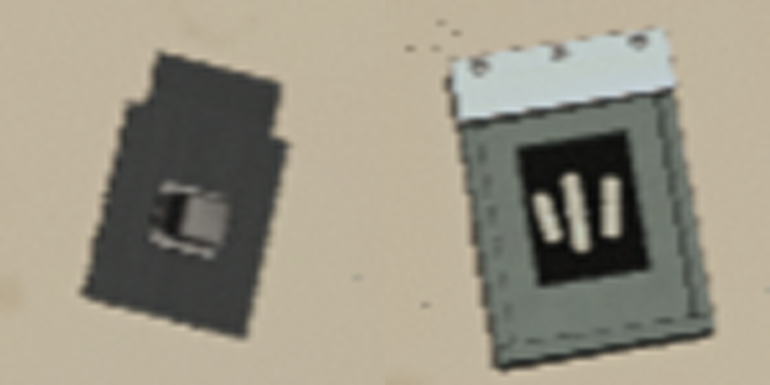

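The left crop shows the dark plate with a narrow tongue pointing up (away from the robot), so this is the right cover. The right crop shows the tray with its white lip at the far end. Next I'll measure both.

```bash
cat > meas.py <<'E'
from h import *
def blobs(mask,amin=200):
    cs,_=cv2.findContours(mask.astype(np.uint8),cv2.RETR_EXTERNAL,cv2.CHAIN_APPROX_NONE)
    return [c[:,0,:] for c in cs if cv2.contourArea(c)>amin]
def rect(c,z,cal):
    p=px2w(c,z,*cal)[:,:2].astype(np.float32)
    return cv2.minAreaRect(p),p
E
python3 - <<'E'
from meas import *
d=np.load('pics/top0.npz'); f=d['f'].astype(int); cal=(d['K'],d['Rc'],d['t'])
print(f[235,400],f[250,410],f[150,330],f[190,320],f[240,380],f[203,350])
g=f.max(2)
m=np.zeros(g.shape,bool); m[215:285,370:440]=True
dark=(g<110)&m
for c in blobs(dark):
    r,p=rect(c,5,cal); print('cover',r)
    # post: lighter inside
m2=np.zeros(g.shape,bool); m2[130:215,300:370]=True
lip=(f.min(2)>175)&(f[:,:,2]-f[:,:,0]>-8)&m2
for c in blobs(lip): r,p=rect(c,39,cal); print('lip',r, cv2.boxPoints(r))
tray=((f[:,:,2]-f[:,:,0])>-12)&m2
for c in blobs(tray): print('tray0',rect(c,30,cal)[0])
E
```

```text
[63 65 63] [78 77 75] [191 202 198] [105 111 103] [192 180 158] [192 181 158]
cover ((416.0719909667969, -133.3590087890625), (71.29933166503906, 111.69610595703125), 74.31456756591797)
lip ((658.3934936523438, 35.24665832519531), (28.49163818359375, 100.25125122070312), 7.843403339385986) [[637.4405    82.95928 ]
 [651.1214   -16.354101]
 [679.3465   -12.465965]
 [665.6656    86.84742 ]]
tray0 ((601.58740234375, 28.051769256591797), (147.65786743164062, 103.58192443847656), 7.709946632385254)
```

```bash
python3 - <<'E'
from h import *
s=env.state(); M=rot(s['tcp_rot']); print(M.round(3))
a=np.degrees(np.arctan2(M[1,1],M[0,1])); print('jaw dir deg',a, 'target', 90-15.7, 'turn',((90-15.7-a+90)%180)-90, 'later +23.5')
E
```

```text
[[-0.     0.409  0.913]
 [-0.001  0.913 -0.409]
 [-1.    -0.001 -0.   ]]
jaw dir deg 65.8882991090594 target 74.3 turn 8.411700890940594 later +23.5
```

Emit:
apply_moves:
  offset:
    - [1.2,-1.8,0]
    - [2.5,-3.7,0]
    - [3.7,-5.5,0]
    - [4.9,-7.3,0]
    - [6.1,-9.1,0]
    - [7.4,-11,0]
    - [8.6,-12.8,0]
    - [8.2,-15,0]
    - [7.9,-17.2,-0.2]
    - [7.5,-19.3,-0.5]
    - [7.1,-21.5,-0.8]
    - [6.7,-23.7,-1.1]
    - [6.4,-25.8,-1.4]
    - [6,-28,-1.7]
    - [6,-28,-1.7]
    - [6,-28,-1.7]
  yaw: [0.1,0.2,0.3,0.4,0.5,0.6,0.7,0.8,0.9,1.0,1.1,1.2,1.3,1.4,1.4,1.4]
  jaw: [-1,-1,-1,-1,-1,-1,-1,-1,-1,-1,-1,-1,-1,-1,-1,-1]

```text
t: 2.15
eef_pos: [405.1, -129.5, 171.7]
tcp_rot: [-2.251, 1.57, -2.526]
ft_force: [0.9, 0.5, -0.3]
opening: 0.998
```

```bash
python3 - <<'E'
from h import *
s=env.state(); print(s['t'],s['eef_pos'],s['joints'],rot(s['tcp_rot'])[:,1])
f,K,Rc,t=cam('wrist'); save('w1.png',f); np.savez('pics/w1.npz',f=f,K=K,Rc=Rc,t=t)
E
```

```text
2.15 [ 405.06409601 -129.51137876  171.66064466] [-4.64613706e-01  2.70896456e-01  2.07565478e+00 -9.39397997e-04
  7.95400250e-01 -1.75954495e+00] [ 2.71746344e-01  9.62368731e-01 -5.91350363e-04]
```

View pics/w1.png

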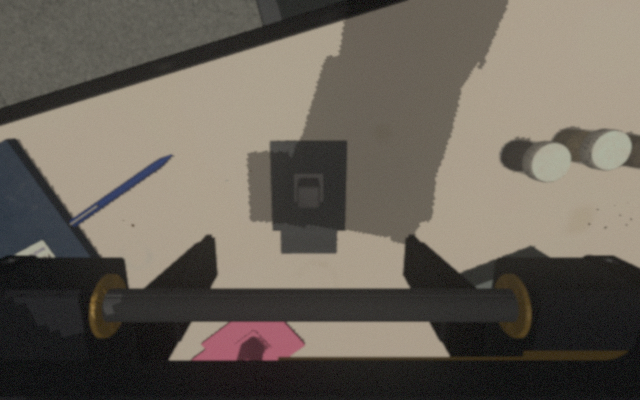

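The wrist view shows the cover at about (308,190), tongue downward at (309,243), with the post between the fingers. Next I'll refine its pose from this view.

```bash
python3 - <<'E'
from meas import *
d=np.load('pics/w1.npz'); f=d['f'].astype(int); cal=(d['K'],d['Rc'],d['t'])
g=f.max(2); m=np.zeros(g.shape,bool); m[130:262,260:360]=True
print(g[200,282],g[200,262],g[200,340],g[240,310],g[240,350],g[225,380])
for th in (75,85):
    for c in blobs((g<th)&m,800):
        r,p=rect(c,5,cal); print(th,r)
# post top: rows/cols inside
print(g[170:212:2,308]); print(g[180,285:335:2]);
print('pred post top centre px', w2px([[404.5,-130.1,45]],*cal), 'tcp dist')
save('w1c.png',cv2.resize(d['f'][130:262,250:360],None,fx=4,fy=4,interpolation=cv2.INTER_CUBIC))
E
```

```text
46 106 48 68 170 104
75 ((415.66650390625, -133.20364379882812), (71.18131256103516, 109.65132904052734), 74.3365478515625)
85 ((416.0701904296875, -133.51788330078125), (72.23971557617188, 110.7633056640625), 74.19245910644531)
[47 52 63 69 56 46 45 47 54 58 69 72 66 65 71 65 67 66 57 52 46]
[51 51 48 51 54 64 65 54 45 47 44 47 49 46 44 45 49 65 67 55 44 48 47 41
 44]
pred post top centre px [[308.03363503 195.83622057]] tcp dist
```

View pics/w1c.png

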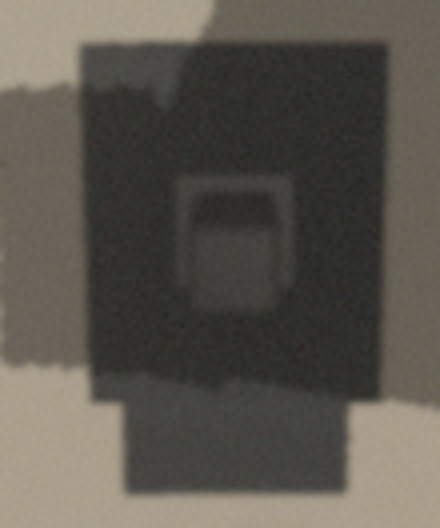

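Both views agree on the cover: centre (416, −133), yaw −15.7°, post at (404.5, −130). I'll descend to TCP z ≈ 14 and grip.

Emit:
apply_moves:
  offset:
    - [-0.02,-0.02,-2]
    - [-0.02,-0.02,-4]
    - [-0.02,-0.02,-5.6]
    - [-0.02,-0.02,-6.3]
    - [-0.02,-0.02,-6.3]
    - [-0.02,-0.02,-6.3]
    - [-0.02,-0.02,-6.3]
    - [-0.02,-0.02,-6.3]
    - [-0.02,-0.02,-6.3]
    - [-0.02,-0.02,-6.3]
  yaw: [0,0,0,0,0,0,0,0,0,0]
  jaw: [-1,-1,-1,-1,-1,1,1,1,1,1]

```text
t: 3.45
eef_pos: [404.7, -129.6, 14.4]
tcp_rot: [-1.573, 1.57, -1.847]
ft_force: [0.1, -0.9, 0.9]
opening: 0.528
```

Emit:
apply_moves:
  offset:
    - [0,0,0]
    - [0,0,0]
    - [0,0,0]
    - [0,0,0]
  yaw: [0,0,0,0]
  jaw: [1,1,1,1]

```text
t: 3.95
eef_pos: [404.8, -129.6, 14.4]
tcp_rot: [-1.532, 1.57, -1.806]
ft_force: [-0.9, -0.5, -0.5]
opening: 0.209
```

Emit:
apply_moves:
  offset:
    - [0,0,0]
    - [0,0,0.4]
    - [0,0,1.2]
    - [0,0,2.4]
    - [0,0,3.6]
    - [0,0,3.6]
  yaw: [0,0,0,0,0,0]
  jaw: [1,1,1,1,1,1]

```text
t: 4.7
eef_pos: [405.4, -129.9, 106.2]
tcp_rot: [-0.357, 1.567, -0.631]
ft_force: [-0.4, 0.1, -2.4]
opening: 0.208
```

```bash
python3 - <<'E'
from h import *
d=np.load('pics/top0.npz'); cal=(d['K'],d['Rc'],d['t'])
T=np.array([601.8,27.6,0]); a=np.radians(7.75); M=np.array([[np.cos(a),-np.sin(a),0],[np.sin(a),np.cos(a),0],[0,0,1]])
def tw(p): return T+np.array(p)@M.T
fr=d['f'].copy()
G=np.array([-10,-89,0])
poly=[(-10-36,-45,28),(-10+36,-45,28),(-10+36,-89-20,20),(-10+28,-157,8),(-10-28,-157,8),(-10-36,-109,20)]
cv2.polylines(fr,[w2px(tw(poly),*cal).astype(np.int32)],True,(0,255,0),1)
L=[(-72,-51,28),(72,-51,39),(72,51,39),(-72,51,28)]
cv2.polylines(fr,[w2px(tw(L),*cal).astype(np.int32)],True,(0,0,255),1)
w=[(42,-51,39),(42,51,39)]; cv2.polylines(fr,[w2px(tw(w),*cal).astype(np.int32)],True,(255,0,0),1)
w=[(-38,-27,20),(30,-27,20),(30,27,20),(-38,27,20)]; cv2.polylines(fr,[w2px(tw(w),*cal).astype(np.int32)],True,(255,255,0),1)
save('plan.png',cv2.resize(fr[100:270,260:480],None,fx=3.5,fy=3.5,interpolation=cv2.INTER_NEAREST))
print('G world',tw(G))
s=env.state(); print(s['t'],s['eef_pos'],s['opening'],s['ft_force'])
f,K,Rc,t=cam('wrist'); save('w2.png',f)
E
```

```text
G world [603.89307382 -61.93557417   0.        ]
4.7 [ 405.41379234 -129.86706813  106.23867024] 0.20847443440739302 [-0.40086908  0.05984587 -2.40365235]
```

View pics/plan.png

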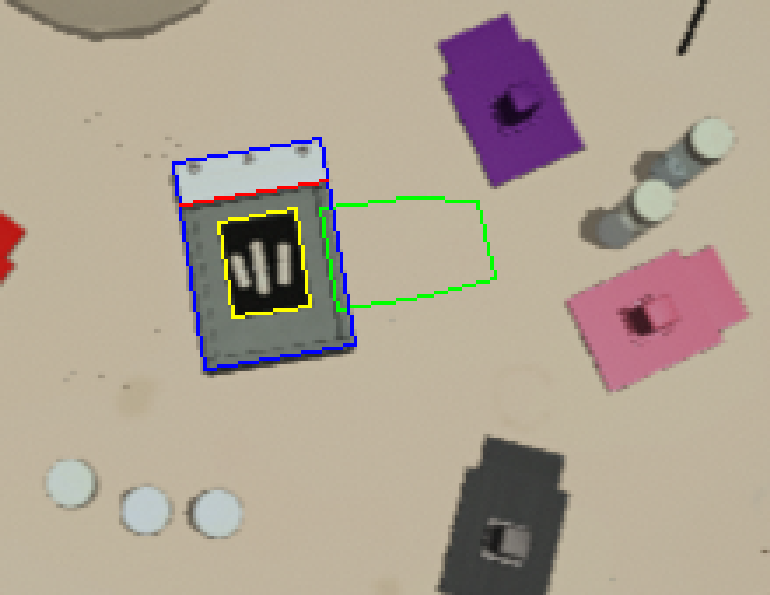

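View pics/w2.png

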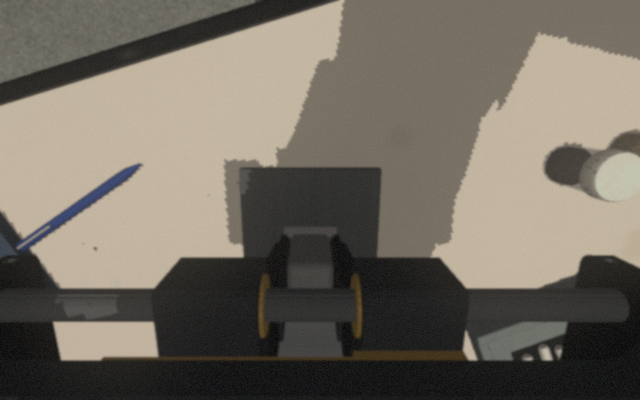

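The tray overlay fits the image closely, and the cover is held with its post between the fingers. The tool can only shift and yaw, so I'll tilt the cover in the grip. I'll rest its rear edge on the tray's right side wall with the tongue pointing out over free table, then press down a little.

Emit:
apply_moves:
  offset:
    - [0.5,0.2,0]
    - [1.5,0.5,0]
    - [2.7,0.9,0]
    - [3.9,1.3,0]
    - [5.1,1.7,0]
    - [6.2,2.1,0]
    - [7.2,2.5,0]
    - [7.9,2.7,-0.4]
    - [7.94,2.72,-1.2]
    - [7.94,2.72,-1.85]
    - [7.94,2.72,-1.85]
    - [7.94,2.72,-1.85]
  yaw: [-0.6,-2,-3.5,-5,-6.5,-8,-9.4,-10.6,-11.1,-11.1,-11.1,-11.1]
  jaw: [1,1,1,1,1,1,1,1,1,1,1,1]

```text
t: 6.25
eef_pos: [603.4, -61.8, 58.9]
tcp_rot: [-0.487, 1.568, -1.922]
ft_force: [-0.1, 0.7, -1.3]
opening: 0.21
```

```bash
cat > st.py <<'E'
from h import *
import sys
s=env.state(); M=rot(s['tcp_rot']); T=np.array([601.8,27.6,0]); a=np.radians(7.75); A=np.array([[np.cos(a),-np.sin(a),0],[np.sin(a),np.cos(a),0],[0,0,1]])
print(s['t'],s['eef_pos'].round(1),'tray',((s['eef_pos']-T)@A).round(1),'jaw',np.degrees(np.arctan2(M[1,1],M[0,1])).round(2),'toolx',M[:,0].round(3),s['ft_force'].round(1),s['opening'])
if len(sys.argv)>1:
    for n in sys.argv[2:]:
        f,K,Rc,t=cam(n); save(n+sys.argv[1]+'.png',f); np.savez('pics/'+n+sys.argv[1]+'.npz',f=f,K=K,Rc=Rc,t=t)
        px=w2px([s['eef_pos']],K,Rc,t)[0]; print(n,px)
        if n!='wrist':
            u,v=px.astype(int); v0=max(0,v-65);u0=max(0,u-80); c=f[v0:v0+120,u0:u0+160]; save(n+sys.argv[1]+'c.png',cv2.resize(c,None,fx=4.5,fy=4.5,interpolation=cv2.INTER_CUBIC)); print('crop origin',u0,v0)
E
python3 st.py 3 scene
```

```text
6.25 [603.4 -61.8  58.9] tray [-10.4 -88.8  58.9] jaw 7.74 toolx [-0.001 -0.002 -1.   ] [-0.1  0.7 -1.3] 0.2101838010887025
scene [366.30160662 201.39276774]
crop origin 286 136
```

View pics/scene3c.png

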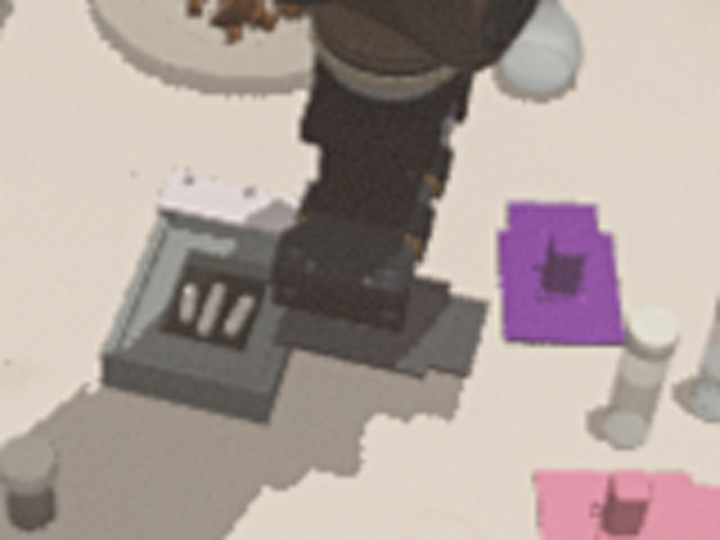

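Emit:
apply_moves:
  offset:
    - [0,0,-0.35]
    - [0,0,-0.6]
    - [0,0,-0.68]
    - [0,0,-0.73]
    - [0,0,-0.78]
    - [0,0,-0.82]
    - [0,0,-0.82]
  yaw: [0,0,0,0,0,0,0]
  jaw: [1,1,1,1,1,1,1]

```text
t: 7.18
eef_pos: [603.9, -62.8, 39.9]
tcp_rot: [0.119, 1.567, -1.317]
ft_force: [-4.7, -6.6, 10.4]
opening: 0.21
```

```bash
python3 st.py 4 scene
```

```text
7.175 [603.9 -62.8  39.9] tray [-10.1 -89.8  39.9] jaw 7.74 toolx [ 0.001 -0.004 -1.   ] [-4.7 -6.6 10.4] 0.21039819823589465
scene [366.2215312  206.06497138]
crop origin 286 141
```

View pics/scene4c.png

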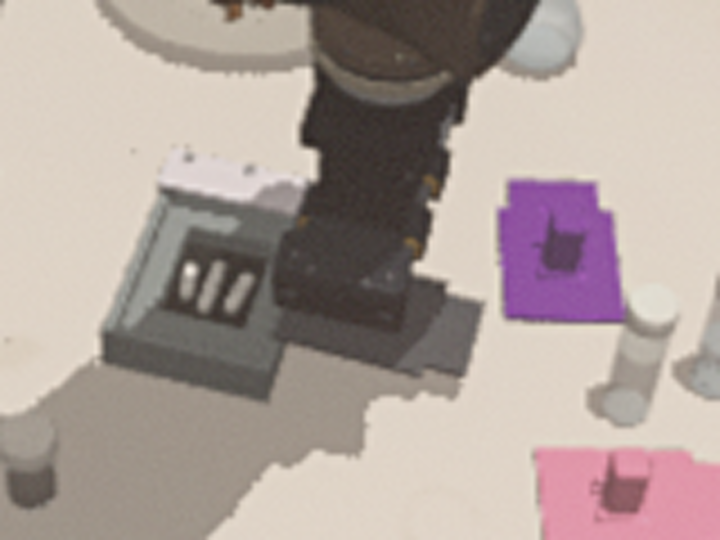

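Emit:
apply_moves:
  offset:
    - [0,0,-0.08]
    - [0,0,-0.12]
    - [0,0,-0.16]
    - [0,0,-0.2]
    - [0,0,-0.2]
  yaw: [0,0,0,0,0]
  jaw: [1,1,1,1,1]

```text
t: 7.85
eef_pos: [604.2, -63.9, 36.2]
tcp_rot: [0.286, 1.565, -1.149]
ft_force: [-3.2, -8.1, 9.8]
opening: 0.205
```

```bash
python3 st.py 5 scene
```

```text
7.85 [604.2 -63.9  36.2] tray [ -9.9 -91.   36.2] jaw 7.76 toolx [ 0.002 -0.005 -1.   ] [-3.2 -8.1  9.8] 0.20478726913000747
scene [366.59561624 207.02730189]
crop origin 286 142
```

View pics/scene5c.png

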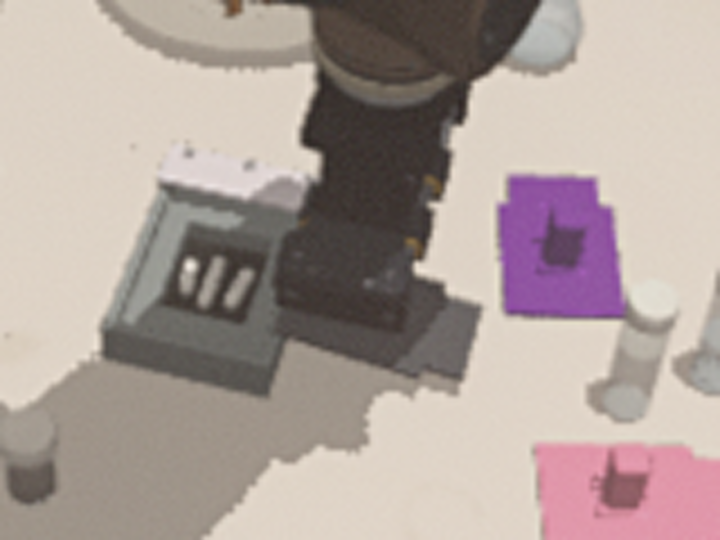

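Emit:
apply_moves:
  offset:
    - [0,0,-0.08]
    - [0,0,-0.12]
    - [0,0,-0.14]
    - [0,0,-0.14]
  yaw: [0,0,0,0]
  jaw: [1,1,1,1]

```text
t: 8.4
eef_pos: [604.4, -64.9, 33.7]
tcp_rot: [0.326, 1.564, -1.109]
ft_force: [-4.9, -6.7, 9.9]
opening: 0.211
```

```bash
python3 st.py 6
```

```text
8.4 [604.4 -64.9  33.7] tray [ -9.9 -92.   33.7] jaw 7.78 toolx [ 0.003 -0.006 -1.   ] [-4.9 -6.7  9.9] 0.21055706054645165
```

Emit:
apply_moves:
  offset:
    - [0,0,0.4]
    - [0,0,1.2]
    - [0,0,2.2]
    - [0,0,2.4]
    - [0,0,2.4]
  yaw: [0,0,0,0,0]
  jaw: [1,1,1,1,1]

```text
t: 9.02
eef_pos: [604.3, -64.8, 93.6]
tcp_rot: [0.342, 1.564, -1.092]
ft_force: [0.2, 0.3, -3.2]
opening: 0.208
```

```bash
python3 st.py 7 scene top
```

```text
9.025 [604.3 -64.8  93.6] tray [-10.  -91.9  93.6] jaw 7.79 toolx [ 0.003 -0.006 -1.   ] [ 0.2  0.3 -3.2] 0.20780582796999944
scene [368.49920916 192.74127295]
crop origin 288 127
top [377.3503152  165.35331205]
crop origin 297 100
```

View pics/scene7c.png

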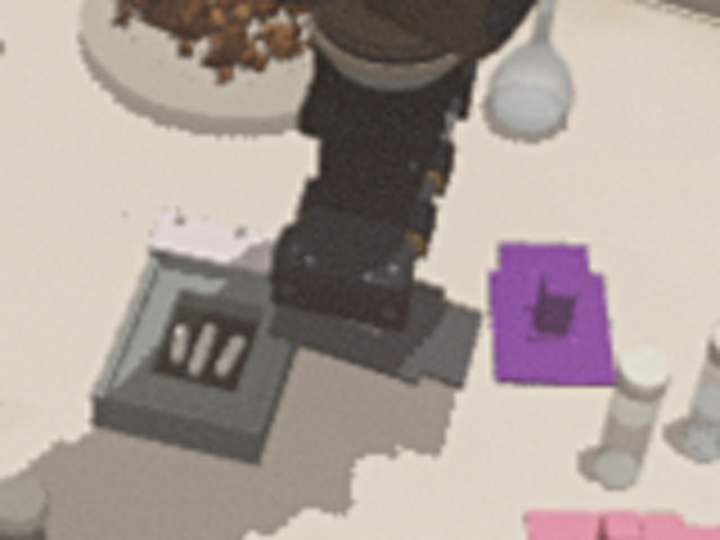

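View pics/top7c.png

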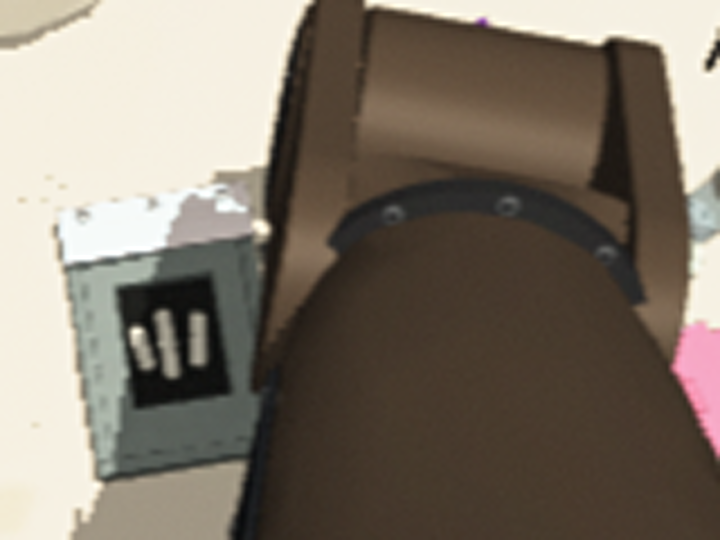

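```bash
python3 - <<'E'
from h import *
d=np.load('pics/scene7.npz'); K,Rc,t=d['K'],d['Rc'],d['t']
save('s7z.png',cv2.resize(d['f'][185:220,340:402],None,fx=12,fy=12,interpolation=cv2.INTER_CUBIC))
T=np.array([601.8,27.6,0]); a=np.radians(7.75); A=np.array([[np.cos(a),-np.sin(a),0],[np.sin(a),np.cos(a),0],[0,0,1]])
def onx(uv,x):
    dd=A.T@(Rc@np.array([(uv[0]-K[0,2])/K[0,0],(uv[1]-K[1,2])/K[1,1],1])); o=A.T@(t-T)
    return o+dd*((x-o[0])/dd[0])
for c,x in (((463,388),-38),((418,382),-38),((412,381),-46),((275,333),-46),((482,313),18)):
    print(c,onx((288+c[0]/4.5,127+c[1]/4.5),x).round(1))
th=np.radians(13); g=93.6+18.8
print('exp tip',-92-(68*np.cos(th)-33.2*np.sin(th)), g-68*np.sin(th)-33.2*np.cos(th))
E
```

```text
(463, 388) [ -38.  -157.5   69. ]
(418, 382) [ -38.  -132.5   65.1]
(412, 381) [ -46.  -130.    74.8]
(275, 333) [-46.  -51.6  88.5]
(482, 313) [  18.  -156.7   69.4]
exp tip -150.78878940117968 64.75424215374736
```

View pics/s7z.png

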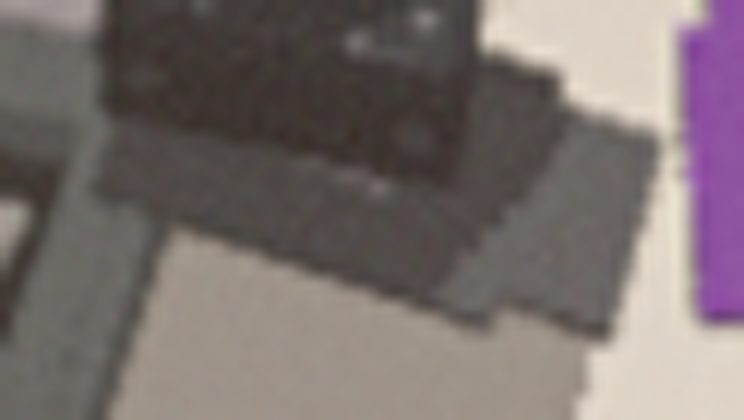

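```bash
python3 - <<'E'
from h import *
d=np.load('pics/scene7.npz'); K,Rc,t=d['K'],d['Rc'],d['t']
T=np.array([601.8,27.6,0]); a=np.radians(7.75); A=np.array([[np.cos(a),-np.sin(a),0],[np.sin(a),np.cos(a),0],[0,0,1]])
def onx(uv,x):
    dd=A.T@(Rc@np.array([(uv[0]-K[0,2])/K[0,0],(uv[1]-K[1,2])/K[1,1],1])); o=A.T@(t-T)
    return o+dd*((x-o[0])/dd[0])
for n,c,x in (('rear low',(100,190),-46),('shoulder low',(488,326),-46),('tip near low',(606,338),-38),('tip far top',(657,132),18)):
    print(n,onx((340+c[0]/12,185+c[1]/12),x).round(1))
G=np.array([-92,112.4])
for th in (6,8,10,12,14):
    q=np.radians(th);c,s=np.cos(q),np.sin(q)
    f=lambda x,z:(round(G[0]-(x*c+z*s),1),round(G[1]-x*s+z*c,1))
    print(th,f(-44,-33.2),f(44,-33.2),f(68,-33.2),f(68,-28.2))
E
```

```text
rear low [-46.  -49.6  88.5]
shoulder low [ -46.  -132.9   73.9]
tip near low [ -38.  -156.5   68.9]
tip far top [  18.  -155.5   71.2]
6 (np.float64(-44.8), np.float64(84.0)) (np.float64(-132.3), np.float64(74.8)) (np.float64(-156.2), np.float64(72.3)) (np.float64(-156.7), np.float64(77.2))
8 (np.float64(-43.8), np.float64(85.6)) (np.float64(-131.0), np.float64(73.4)) (np.float64(-154.7), np.float64(70.1)) (np.float64(-155.4), np.float64(75.0))
10 (np.float64(-42.9), np.float64(87.3)) (np.float64(-129.6), np.float64(72.1)) (np.float64(-153.2), np.float64(67.9)) (np.float64(-154.1), np.float64(72.8))
12 (np.float64(-42.1), np.float64(89.1)) (np.float64(-128.1), np.float64(70.8)) (np.float64(-151.6), np.float64(65.8)) (np.float64(-152.7), np.float64(70.7))
14 (np.float64(-41.3), np.float64(90.8)) (np.float64(-126.7), np.float64(69.5)) (np.float64(-149.9), np.float64(63.7)) (np.float64(-151.2), np.float64(68.6))
```

Triangulating the plate edge gives a tilt of about 10°, tongue low. The cover also slid about 4 mm toward the tongue in the grip. Measured from the grasp point, the tip is 64.5 mm ahead and 43.5 mm down. Now I'll turn it to the tray's heading and place it ahead of the lip, still high.

Emit:
apply_moves:
  offset:
    - [-0.1,0.2,0]
    - [-0.25,0.7,0]
    - [-0.4,1.2,0]
    - [-0.6,1.7,0]
    - [-0.8,2.2,0]
    - [-1.0,2.7,0]
    - [-1.15,3.1,0]
    - [-1.25,3.4,0]
    - [-1.3,3.53,0]
    - [-1.31,3.53,0]
    - [-1.31,3.53,0]
    - [-1.31,3.53,0]
  yaw: [0.8,2.3,3.9,5.5,7.1,8.7,10.3,11.9,13.4,14.5,15,15]
  jaw: [1,1,1,1,1,1,1,1,1,1,1,1]

```text
t: 10.62
eef_pos: [570.9, 23.5, 92.0]
tcp_rot: [0.255, 1.566, 0.391]
ft_force: [-0.1, 0.8, -1.6]
opening: 0.208
```

```bash
python3 st.py 8 scene wrist
```

```text
10.625 [570.9  23.5  92. ] tray [-31.2   0.1  92. ] jaw 97.76 toolx [ 0.005  0.002 -1.   ] [-0.1  0.8 -1.6] 0.20844069998243014
scene [330.89604733 191.17232726]
crop origin 250 126
wrist [308.98959385 254.42305026]
```

View pics/scene8c.png

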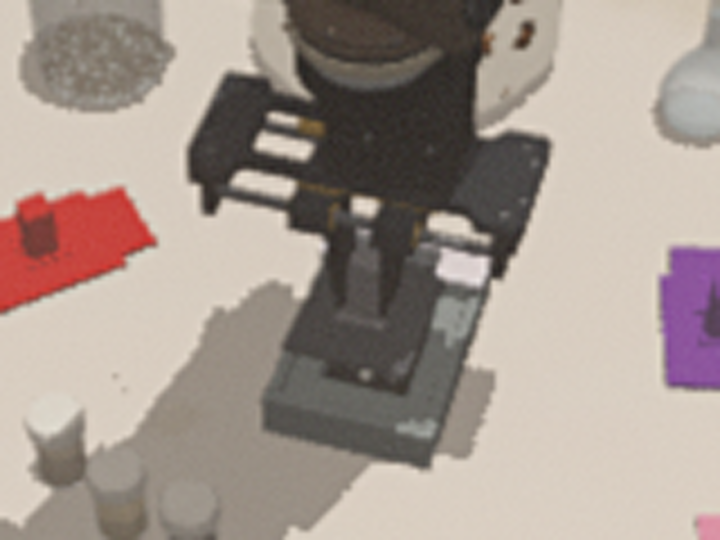

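View pics/wrist8.png

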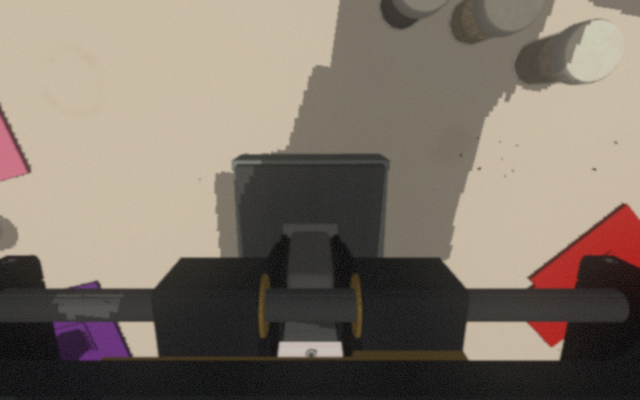

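Emit:
apply_moves:
  offset:
    - [0,0,-0.6]
    - [0,0,-1.3]
    - [0,0,-1.65]
    - [0,0,-1.7]
    - [0,0,-1.7]
  yaw: [0,0,0,0,0]
  jaw: [1,1,1,1,1]

```text
t: 11.35
eef_pos: [571.2, 23.5, 49.9]
tcp_rot: [0.209, 1.565, 0.343]
ft_force: [0.8, -0.3, -1.2]
opening: 0.212
```

```bash
python3 st.py 9 scene wrist
```

```text
11.35 [571.2  23.5  49.9] tray [-30.9   0.   49.9] jaw 97.71 toolx [ 0.005  0.002 -1.   ] [ 0.8 -0.3 -1.2] 0.21159788602503243
scene [330.79783867 201.74860407]
crop origin 250 136
wrist [309.06172725 254.33582843]
```

View pics/scene9c.png

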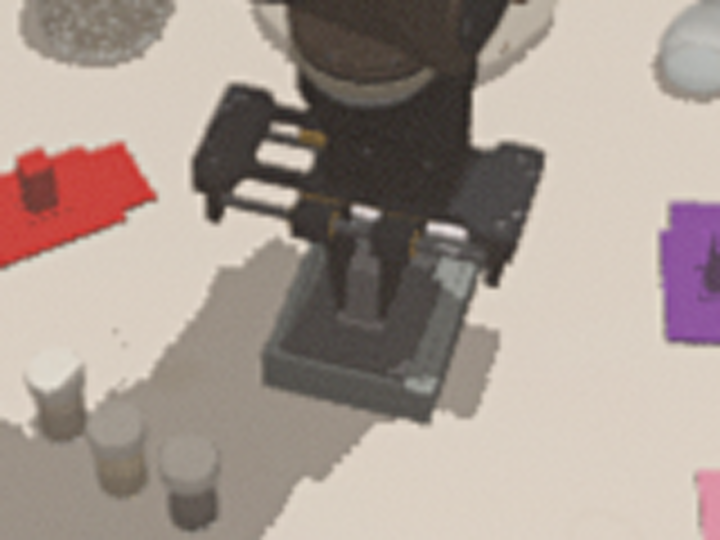

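View pics/wrist9.png

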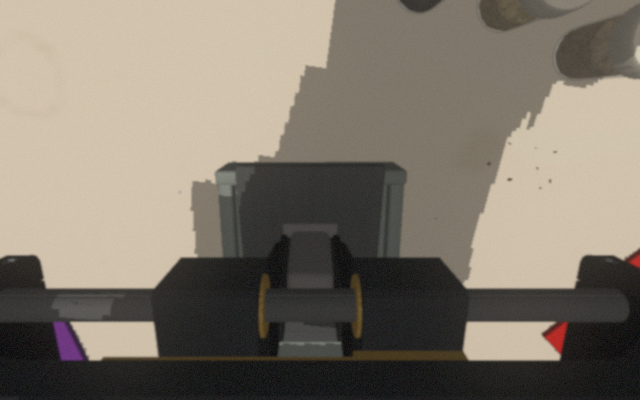

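No contact so far, and the cover is laterally centred: plate u 237–386 against tray walls u 219–404, both centred at 311. Next I'll lower 3 mm and push the tongue forward under the lip.

Emit:
apply_moves:
  offset:
    - [0,0,-0.1]
    - [0.05,0.01,-0.12]
    - [0.2,0.03,-0.12]
    - [0.4,0.05,-0.12]
    - [0.6,0.08,-0.12]
    - [0.8,0.11,-0.12]
    - [0.88,0.12,-0.12]
    - [0.88,0.12,-0.12]
  yaw: [0,0,0,0,0,0,0,0]
  jaw: [1,1,1,1,1,1,1,1]

```text
t: 12.45
eef_pos: [593.3, 26.5, 47.1]
tcp_rot: [0.177, 1.565, 0.312]
ft_force: [0.7, -1.4, -1.5]
opening: 0.205
```

```bash
python3 st.py 10 scene wrist
```

```text
12.45 [593.3  26.5  47.1] tray [-8.6  0.  47.1] jaw 97.71 toolx [ 0.006  0.002 -1.   ] [ 0.7 -1.4 -1.5] 0.20534770403865457
scene [333.21411586 196.13588648]
crop origin 253 131
wrist [308.94239788 254.89671396]
```

View pics/scene10c.png

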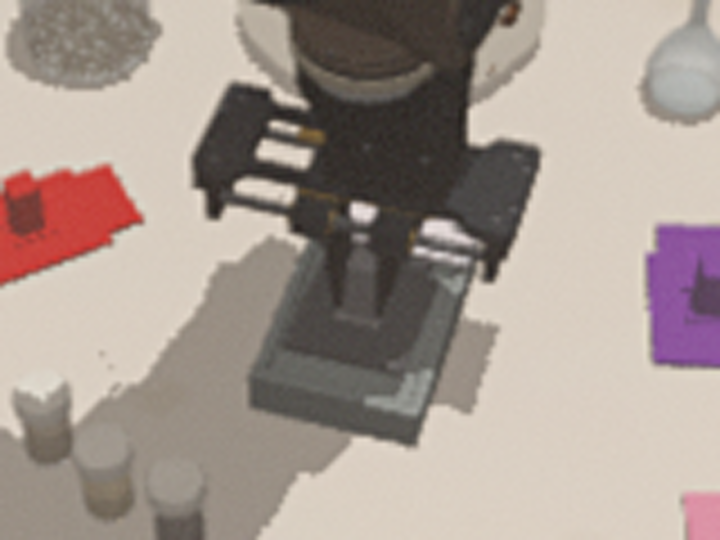

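View pics/wrist10.png

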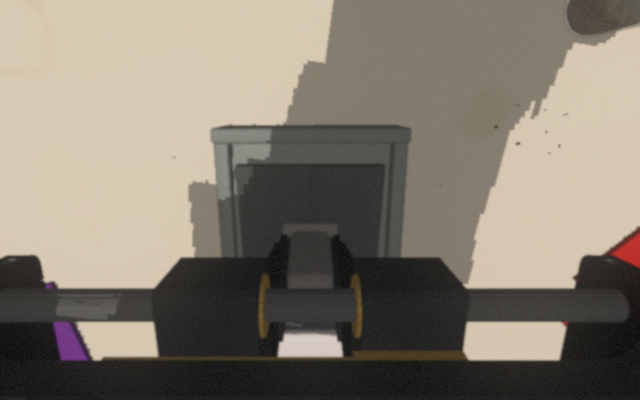

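Force stays near zero, so the tongue slid in freely; the tip should be at tray x ≈ 56, z ≈ 22, under the lip (34). Now I'll turn it down, easing back 7 mm so the tip stays in place while the cover levels.

Emit:
apply_moves:
  offset:
    - [0,0,-0.08]
    - [-0.04,-0.01,-0.14]
    - [-0.08,-0.01,-0.2]
    - [-0.12,-0.02,-0.26]
    - [-0.16,-0.02,-0.31]
    - [-0.2,-0.03,-0.36]
    - [-0.24,-0.03,-0.41]
    - [-0.28,-0.04,-0.46]
    - [-0.28,-0.04,-0.46]
  yaw: [0,0,0,0,0,0,0,0,0]
  jaw: [1,1,1,1,1,1,1,1,1]

```text
t: 13.68
eef_pos: [586.5, 25.4, 35.7]
tcp_rot: [0.13, 1.564, 0.264]
ft_force: [2.3, -0.1, 3.9]
opening: 0.207
```

```bash
python3 st.py 11 scene wrist
```

```text
13.675 [586.5  25.4  35.7] tray [-15.5  -0.1  35.7] jaw 97.71 toolx [ 0.006  0.002 -1.   ] [ 2.3 -0.1  3.9] 0.20698002950614938
scene [332.47083412 200.8492453 ]
crop origin 252 135
wrist [308.97935362 254.71988634]
```

View pics/scene11c.png

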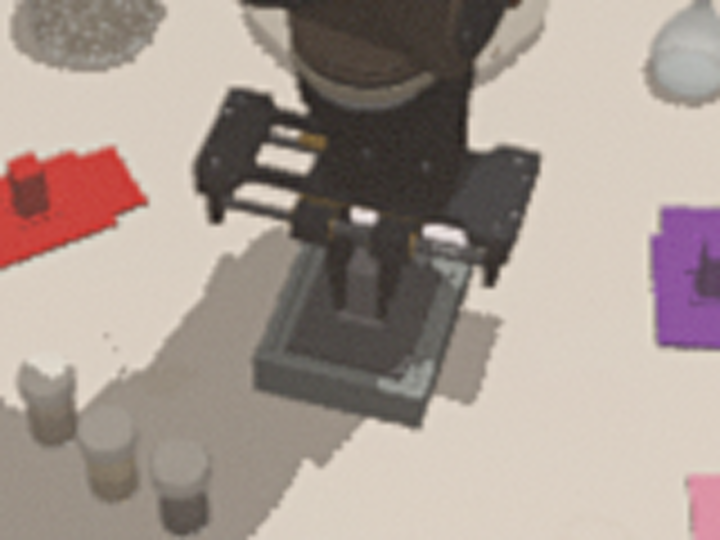

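View pics/wrist11.png

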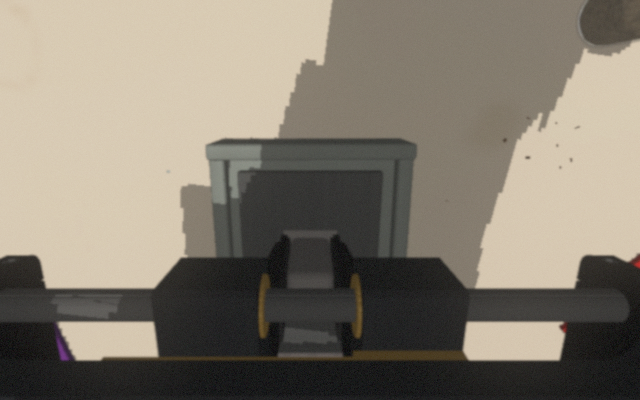

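Emit:
apply_moves:
  offset:
    - [0,0,-0.05]
    - [0,0,-0.09]
    - [0,0,-0.13]
    - [0,0,-0.13]
  yaw: [0,0,0,0]
  jaw: [1,1,1,1]

```text
t: 14.28
eef_pos: [584.9, 25.3, 32.1]
tcp_rot: [0.472, 1.568, 0.606]
ft_force: [-3.8, -0.2, 4.8]
opening: 0.211
```

```bash
python3 st.py 12 wrist
```

```text
14.275 [584.9  25.3  32.1] tray [-17.1   0.   32.1] jaw 97.71 toolx [ 0.003  0.002 -1.   ] [-3.8 -0.2  4.8] 0.21126352366235948
wrist [308.98078641 254.66397913]
```

View pics/wrist12.png

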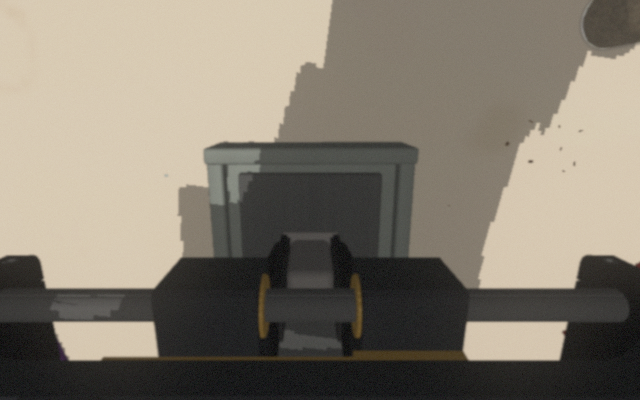

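```bash
cat > rear.py <<'E'
from h import *
import sys
for n in sys.argv[1:]:
    f=cv2.imread('pics/'+n); g=cv2.GaussianBlur(f.max(2).astype(np.float32),(3,3),0)
    out=[]
    for v in range(180,225,4):
        r=g[v-1:v+2].mean(0); d=np.gradient(r)
        l=220+np.argmin(d[220:260]); rr=365+np.argmax(d[365:400])
        out.append((v,l,rr,rr-l))
    col=g[150:200,255:270].mean(1); print(n,'rear row',150+np.argmin(np.gradient(col)),out)
E
python3 rear.py w2.png wrist8.png wrist10.png wrist11.png wrist12.png
python3 - <<'E'
import cv2,numpy as np
a=[cv2.resize(cv2.imread('pics/'+n)[140:240,200:420],None,fx=3.5,fy=2.9,interpolation=cv2.INTER_CUBIC) for n in ('w2.png','wrist12.png')]
cv2.imwrite('pics/cmp.png',np.vstack(a))
E
```

```text
w2.png rear row 167 [(180, np.int64(224), np.int64(380), np.int64(156)), (184, np.int64(224), np.int64(380), np.int64(156)), (188, np.int64(226), np.int64(380), np.int64(154)), (192, np.int64(225), np.int64(380), np.int64(155)), (196, np.int64(226), np.int64(380), np.int64(154)), (200, np.int64(225), np.int64(379), np.int64(154)), (204, np.int64(226), np.int64(379), np.int64(153)), (208, np.int64(226), np.int64(379), np.int64(153)), (212, np.int64(227), np.int64(379), np.int64(152)), (216, np.int64(228), np.int64(378), np.int64(150)), (220, np.int64(227), np.int64(378), np.int64(151)), (224, np.int64(228), np.int64(378), np.int64(150))]
wrist8.png rear row 154 [(180, np.int64(234), np.int64(387), np.int64(153)), (184, np.int64(234), np.int64(386), np.int64(152)), (188, np.int64(234), np.int64(386), np.int64(152)), (192, np.int64(234), np.int64(386), np.int64(152)), (196, np.int64(234), np.int64(386), np.int64(152)), (200, np.int64(235), np.int64(386), np.int64(151)), (204, np.int64(235), np.int64(386), np.int64(151)), (208, np.int64(235), np.int64(385), np.int64(150)), (212, np.int64
[... 1443 characters left out ...]
224, np.int64(240), np.int64(379), np.int64(139))]
wrist12.png rear row 172 [(180, np.int64(222), np.int64(382), np.int64(160)), (184, np.int64(223), np.int64(382), np.int64(159)), (188, np.int64(223), np.int64(381), np.int64(158)), (192, np.int64(223), np.int64(381), np.int64(158)), (196, np.int64(224), np.int64(381), np.int64(157)), (200, np.int64(224), np.int64(381), np.int64(157)), (204, np.int64(224), np.int64(380), np.int64(156)), (208, np.int64(239), np.int64(380), np.int64(141)), (212, np.int64(239), np.int64(380), np.int64(141)), (216, np.int64(240), np.int64(379), np.int64(139)), (220, np.int64(240), np.int64(379), np.int64(139)), (224, np.int64(240), np.int64(379), np.int64(139))]
```

View pics/cmp.png

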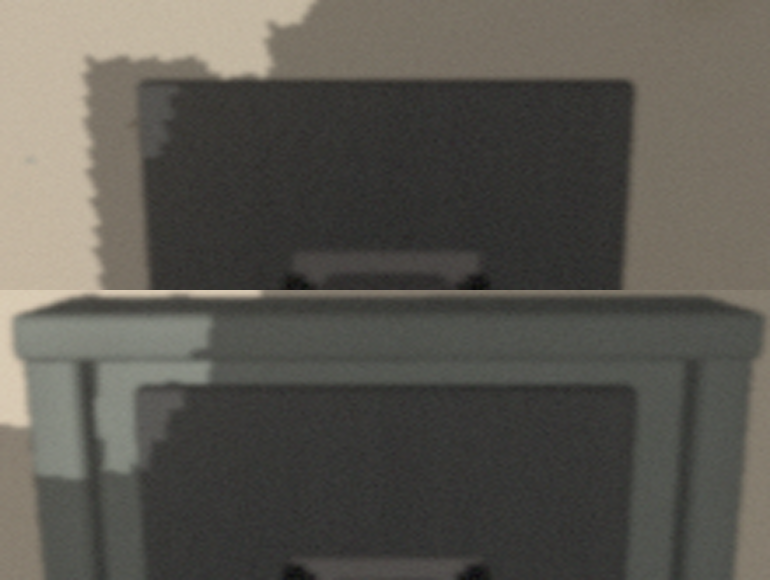

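Emit:
apply_moves:
  offset:
    - [0,0,-0.05]
    - [0,0,-0.1]
    - [0,0,-0.1]
  yaw: [0,0,0]
  jaw: [1,1,1]

```text
t: 14.7
eef_pos: [584.9, 25.3, 31.9]
tcp_rot: [0.299, 1.567, 0.434]
ft_force: [-5.3, 0.7, 31.0]
opening: 0.207
```

```bash
python3 st.py 13 wrist; python3 rear.py wrist13.png
```

```text
14.7 [584.9  25.3  31.9] tray [-17.1   0.   31.9] jaw 97.72 toolx [ 0.004  0.002 -1.   ] [-5.3  0.7 31. ] 0.20730037311453395
wrist [308.98106777 254.66458891]
wrist13.png rear row 172 [(180, np.int64(222), np.int64(382), np.int64(160)), (184, np.int64(222), np.int64(382), np.int64(160)), (188, np.int64(223), np.int64(381), np.int64(158)), (192, np.int64(223), np.int64(381), np.int64(158)), (196, np.int64(223), np.int64(381), np.int64(158)), (200, np.int64(224), np.int64(381), np.int64(157)), (204, np.int64(224), np.int64(381), np.int64(157)), (208, np.int64(239), np.int64(380), np.int64(141)), (212, np.int64(240), np.int64(380), np.int64(140)), (216, np.int64(240), np.int64(380), np.int64(140)), (220, np.int64(240), np.int64(379), np.int64(139)), (224, np.int64(240), np.int64(379), np.int64(139))]
```

The force jumped to 31 N with no further travel, so the cover is pressed solidly on the ledge. I'll relax, open part way and lift clear.

Emit:
apply_moves:
  offset:
    - [0,0,0]
    - [0,0,0]
    - [0,0,0]
    - [0,0,0]
    - [0,0,0]
    - [0,0,0.0]
    - [0,0,0.0]
  yaw: [0,0,0,0,0,0,0]
  jaw: [1,0.2,0.2,0.2,0.2,0.2,0.2]

```text
t: 15.62
eef_pos: [584.8, 25.4, 31.9]
tcp_rot: [0.299, 1.567, 0.433]
ft_force: [-0.0, 0.3, -0.3]
opening: 0.399
```

Emit:
apply_moves:
  offset:
    - [0,0,0.4]
    - [0,0,1.2]
    - [0,0,2.5]
    - [0,0,4]
    - [0,0,5.5]
    - [-2,-3,6.0]
    - [-3,-5,6.0]
    - [-4,-7,6.0]
    - [-4,-7,6.0]
  yaw: [0,0,0,0,0,0,0,0,0]
  jaw: [0.2,0.2,0.2,0.2,0.2,0.2,0.2,0.2,0.2]

```text
t: 16.75
eef_pos: [483.5, -152.0, 182.8]
tcp_rot: [0.104, 1.566, 0.235]
ft_force: [1.1, 0.4, 0.3]
opening: 0.4
```

```bash
python3 st.py 14 wrist scene top; python3 - <<'E'
from h import *
d=np.load('pics/top14.npz'); a=cv2.resize(d['f'][130:215,290:380],(400,378),interpolation=cv2.INTER_CUBIC)
d=np.load('pics/scene14.npz'); b=cv2.resize(d['f'][165:240,295:370],(378,378),interpolation=cv2.INTER_CUBIC)
save('fin.png',np.hstack([a,b]))
E
```

```text
16.75 [ 483.5 -152.   182.8] tray [-141.5 -162.   182.8] jaw 97.53 toolx [ 0.004  0.001 -1.   ] [1.1 0.4 0.3] 0.400220200401825
wrist [308.97587084 254.66775117]
scene [388.85804679 217.26055894]
crop origin 308 152
top [429.24114131 214.4497273 ]
crop origin 349 149
```

View pics/fin.png

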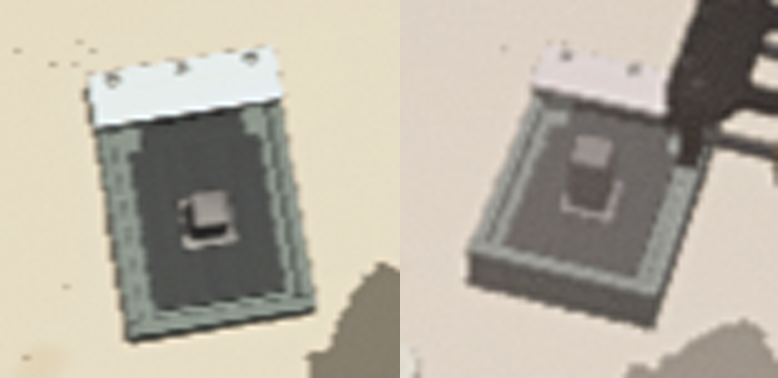

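View pics/wrist14.png

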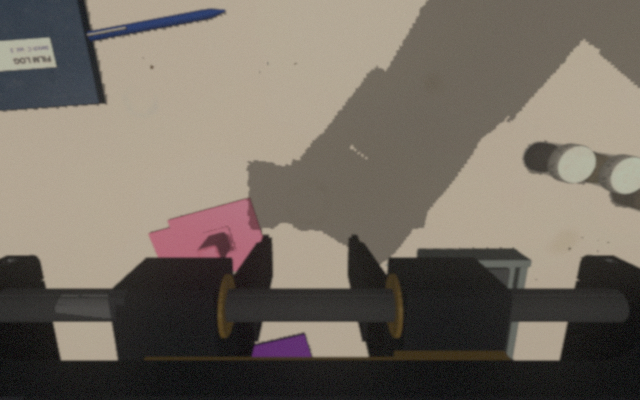

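The top view shows the dark plate inside the pocket, shoulders just short of the lip and tongue underneath it. I'll check the plate heights by triangulating the corners from the top and scene views.

```bash
python3 - <<'E'
from h import *
T=np.array([601.8,27.6,0]); a=np.radians(7.75); A=np.array([[np.cos(a),-np.sin(a),0],[np.sin(a),np.cos(a),0],[0,0,1]])
D={n:np.load(f'pics/{n}14.npz') for n in('top','scene')}
w={'top':(290,130,90,85),'scene':(295,165,75,75)}
for n,(u,v,W,H) in w.items():
    save(n+'z.png',cv2.resize(D[n]['f'][v:v+H,u:u+W],None,fx=8,fy=7 if n=='top' else 8,interpolation=cv2.INTER_CUBIC)) if 0 else save(n+'z.png',cv2.resize(D[n]['f'][v:v+H,u:u+W],None,fx=7,fy=7,interpolation=cv2.INTER_CUBIC))
# predictions: project seated plate top corners (flat z=25) for both views
ca=[(-56,-36,25),(-56,36,25),(32,36,25),(32,-36,25)]
for n in D:
    d=D[n]; p=w2px(T+np.array(ca)@A.T,d['K'],d['Rc'],d['t']); u,v,_,_=w[n]
    print(n,'pred flat origin0 in 7x zoom',((p-[u,v]+.5)*7).round())
E
```

```text
top pred flat origin0 in 7x zoom [[451. 448.]
 [242. 481.]
 [202. 231.]
 [408. 199.]]
scene pred flat origin0 in 7x zoom [[328. 376.]
 [142. 331.]
 [211. 162.]
 [390. 202.]]
```

View pics/topz.png

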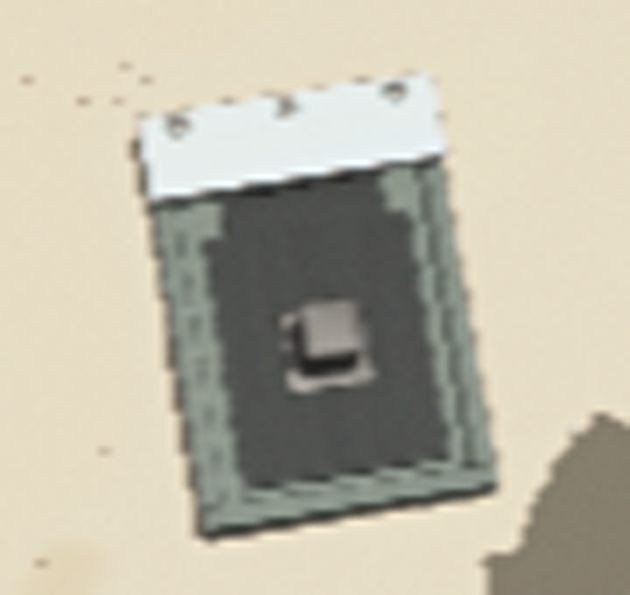

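View pics/scenez.png

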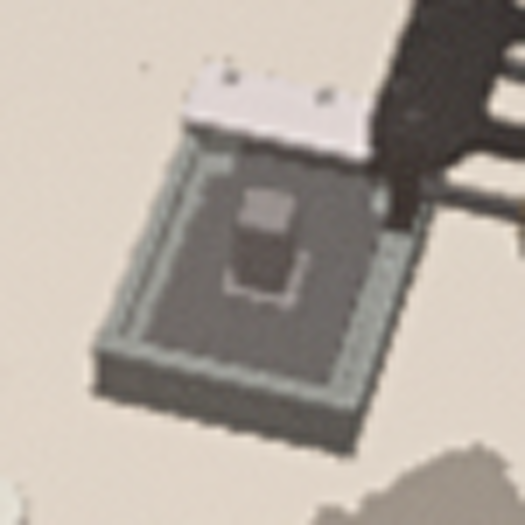

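```bash
python3 - <<'E'
from h import *
d0=np.load('pics/top0.npz')['f'].astype(int); d1=np.load('pics/top14.npz')['f'].astype(int)
print('square cover region mean diff',abs(d0-d1)[215:280,175:240].mean())
s=env.state(); print(s['t'],s['ft_force'].round(1)); env.job_done()
E
```

```text
square cover region mean diff 31.009783037475344
16.9 [-0.1  0.3 -0.8]
the job is handed in; nothing more can be done
```

```bash
python3 - <<'E'
from meas import *
for n in('top0','top14'):
    d=np.load(f'pics/{n}.npz'); g=d['f'].max(2); m=np.zeros(g.shape,bool); m[215:280,175:240]=True
    for th in (110,130):
        for c in blobs((g<th)&m): print(n,th,rect(c,5,(d['K'],d['Rc'],d['t']))[0])
E
```

```text
top0 110 ((434.9254455566406, 338.2793273925781), (100.19807434082031, 99.44430541992188), 11.116230964660645)
top0 130 ((435.0934143066406, 338.13140869140625), (101.00584411621094, 99.77421569824219), 11.147236824035645)
top14 110 ((435.30291748046875, 338.1733703613281), (98.1520767211914, 98.79267120361328), 10.867313385009766)
top14 130 ((435.0875244140625, 338.1009826660156), (99.94876098632812, 99.0318374633789), 11.116229057312012)
```

The tray is closed with the tongued cover: it lies flat in the pocket with the tongue under the lip. I released it, moved the arm clear and handed the job in at 16.9 s.

**How it went:** The tool can only shift and turn, so I tilted the cover in the grip to about 10° by pressing its rear edge on the tray's side wall. I then turned it to the tray's heading, slid the tongue under the lip with no noticeable contact force, and pressed it down level until it stopped moving at 31 N. No other force reading exceeded about 13 N.

**Last checks:**
- **Fit:** In the top and scene views all the visible plate corners match a flat cover. It sits about 3 mm toward the robot from centre, where the pocket allows ±8 mm. That leaves about 11 mm of tongue under the lip.
- **Square cover:** It has not moved; its centre is (435, 338) mm before and after. My first check, a raw picture difference, gave a large value (31) that suggested otherwise. The later picture is brighter, so I re-measured the outline after handing in, and it agreed.
- **Disagreement:** During tilting the cover slid about 4 mm in the grip. While levelling, the grip settled about 1–2 mm lower on the post than at the start. I allowed for the 4 mm slide in the later moves, and the settling made no difference.

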